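# Unclip the part magazine from its dock

### The arm

A 7-joint arm with a two-finger parallel gripper is mounted at the origin on a cart in front of the work surface, level with it; the furniture and walls round the work are solid. World frame = base frame: x ahead of the robot, y to its left, z up, the work surface at z = 0. Lengths are in m, angles in rad, forces in N, time in s.
With the tool pointing down it reaches from about 0.425 to 0.875 m from the base axis. Payload 4.7 kg.
Tool frame: the origin (TCP) lies at the very end of the fingers, on their centre line; the grasp point (between the pads) lies 19 mm behind it; z points along the fingers, y is the line along which they close (so a half turn about z gives the same grasp; the last joint's range is limited). The gripper opens to 87 mm and grips with 3 to 60 N. Pads are 19 mm wide; open, the fingers measure 117 mm over their backs; the gripper's body (75 mm by 190 mm) begins 51 mm behind the grasp point.
Start: joints at [-1.202, 0.321, -0.07, 1.45, 0.023, 1.371, -0.057], TCP at [0.226, 0.61, 0.223] pointing down, gripper open.
Joint ranges: [-2.86, 2.86], [-0.3, 2.09], [-1.38, 1.24], [0.06, 2.45], [-1.56, 4.7], [0.09, 2.05], [-2.69, 2.69]. Speed limits (rad/s): [2.57, 2.57, 3.14, 3.14, 3.14, 3.14, 3.14].

### API

Orientations are given as a rotation vector (axis times angle).
In Python, from bench import ctrl, get_image, job gives the robot as it stands.
- The arm moves only by the shell command python3 -m crank 'ROWS' [FORCE]. ROWS is JSON, a list that holds one entry, the list of rows, each a list of 5 numbers: the shift along the tool's x, y, z in mm, then the turn about the tool's z in rad, then the closure, from -1 (fully open) to 1 (shut), so that 0 is half open. A call has 1 to 10 rows; each row shifts and turns the commanded pose from where the row before left it, along the tool's axes as they then stand; what a row does not reach is not made up. A row lasts 1/12 s, in which the tool goes at most 41.7 mm and 7.16 degrees, less where a joint would pass 70% of its speed; a pose out of reach is approached as far as the arm can. A call with a gripper value outside its range is refused whole. The fingers move at their own pace and stop on an object; FORCE is the grip in N (left out, the last holds). Time passes only in rows, so rows that do not move let the fingers close. It gives the time, the measured TCP pose, the force, the opening and the grip force at its end, in the units of the state.
- ctrl.get_state(): the state, without advancing time (a new reading comes with each control period).
- get_image(name): name is "scene" or "top"; returns a dict with "pixels" (384x512x3 uint8, red, green, blue), "fx", "fy", "cx", "cy" (pixels), "k1" (the pictures are not rectified: a ray, as slopes to the right and down, at radius r is drawn at 1 + k1 r^2 times it, then the intrinsics apply), "T" (4x4, takes a point from camera to world coordinates). Camera axes: x right, y down, z forward; pixel columns grow to the right and rows downward; lengths in m; the calibration is good to about 2 mm. A picture is of the moment at which its call begins. There is no depth.
- job.close_job(): hands the job in; it is judged then, once.
The state is a dict: "time": time; "joint_positions": joint angles; "qd": joint speeds; "joint_torque": joint torques, N m; "position": TCP position; "tool_rot": TCP orientation; "ft_force": force on the tool from outside, world axes, zero at the start; "torque": the same for the moment, N m; "grip_width": opening from 0.0 (shut) to 1.0 (fully open); "grip_force": force on a finger pad.
Only numpy, scipy, OpenCV 4.12 (cv2) and the standard library are available. Lean on these libraries where they do the work, as an engineer would, in place of code of your own. Each camera call takes 0.05 s, during which the arm holds its last target. There are 200 camera calls.

### The job

The part magazine must come out of its dock on the bench. First take the wooden offcut that lies across its two catches and lay it down gently (not dropped), the same side up, on the bare table to the right. Then pinch the magazine's two side catches fully together, lift the magazine straight up by them and finish while still holding it, level and still, with its underside 10 cm or more above the bench; leave the jar, the tape roll and the punch where they are.

Things in the scene. Friction and masses are not known exactly. Their poses are not given: they have to be found in the camera images.
- dock: Fixed aluminium dock on the bench; base plate 164 x 84 x 8 mm, on it a low frame 136 x 72 mm whose walls reach 30 mm above the bench. Origin: centre of its underside, on the bench top (z = 0). x: its long direction, z: up. In the middle of each long side a steel ledge overhangs the magazine's hook (2 mm of play): no lifting until both catches are in.
- magazine: Grey part magazine seated in the dock (1.5 mm of play), axes as the dock's, 0.2 to 0.35 kg, centre of mass on its vertical middle line. Block 122 (x) x 40 (y) x 30 mm, four small brass turned parts fixed on top (reach 50 mm up), spring housing 20 x 22 mm in the middle, 70 mm high. Origin: centre of its underside, 8 mm above the bench when seated.
- catch_left (a joint): Spring catch on the magazine's +y side: dark steel plate 28 mm long (x), 7 mm thick, 44 to 78 mm above the magazine's underside; its hook sits far below, under the dock's ledge. Value: metres pushed inward along the magazine's y; 0 out (latched), 0.0075 fully in at a firm stop; free of the ledge from 0.005. Spring 4 N at 0, 8 N fully in; springs back when let go.
- catch_right (a joint): The same catch, mirrored, on the -y side. The outer faces of the two plates are 62 mm apart when out, 47 mm when both are fully in. They can be gripped from above once the offcut is gone: beside them is free space down to the dock's walls, 30 mm above the bench.
- catch_left_pad (a point): Centre of the outer face of the left catch's finger plate, 31 mm to magazine +y, 61 mm above the magazine's underside; it moves with the catch.
- catch_right_pad (a point): Centre of the outer face of the right catch's finger plate, 31 mm to magazine -y, 61 mm above the magazine's underside; it moves with the catch.
- offcut: Loose short wooden offcut, 45 mm (its x) x 85 mm (its y) x 22 mm high, about 0.12 kg, lying flat across the tops of both catches, 86 mm above the bench, its long side roughly across the magazine. Origin: centre of its underside.
- jar: Bystander: screw jar with a blue lid, 65 mm across, 60 mm high, standing behind the dock. Origin: centre of its underside.
- tape: Bystander: roll of masking tape lying flat, 73 mm across, 19 mm high, behind the dock. Origin: centre of its underside.
- punch: Bystander: press punch standing on its 29 mm shoulder, 45 mm high, behind the dock. Origin: centre of its underside.
- right_table (a point): A point on top of the bare white table to the robot's right, in the middle of its clear area (200 x 150 mm round this point is empty). The table top is at z = 0 like the bench; it begins at about y = -0.30, beyond a gap beside the bench (which ends at about y = -0.17).

How it is judged:
On the way, in this order (a step that is already met when the one before it is completed fails the run):
1. the offcut lies flat, same side up, on the table to the right, let go and at rest (height (world z) of offcut between -0.01 and 0.012 m and world y of offcut below -0.3 m and contact force between the fingers and offcut below 0.05 N and linear speed of offcut below 0.03 m/s), for 0.2 s.
2. both catches are pinched in while the magazine still sits in its dock (value of joint each of catch_left, catch_right above 0.005 m and height (world z) of magazine below 0.013 m and contact force between the fingers and magazine above 2 N), for 0.1 s.
At the end, for the whole second after the job is handed in: Magazine held by its two catches (each 5 mm or more in), still, level within 0.2 rad, underside 90 mm or more above the bench, touching neither dock nor offcut; offcut flat, same side up, on the right table, released, at rest; jar, tape and punch within 20 mm of their start (all of step 1 and value of joint each of catch_left, catch_right above 0.005 m and height (world z) of magazine between 0.09 and 0.4 m and angle between magazine's own z axis and vertical below 0.2 rad and linear speed of magazine below 0.03 m/s and angular speed of magazine below 0.2 rad/s and contact force between the fingers and magazine above 2 N and contact force between magazine and dock below 0.05 N and contact force between magazine and offcut below 0.05 N and distance of each of jar, tape, punch from where it was at the start of the episode below 0.02 m); the arm keeps its last pose, push and grip.
It fails at once if a bystander (jar, tape roll, punch) is moved more than 20 mm (distance of any of jar, tape, punch from where it was at the start of the episode above 0.02 m).
It fails at once if the offcut is dropped or knocked down: it comes near the table or bench top faster than 0.6 m/s (height (world z) of offcut below 0.03 m and linear speed of offcut above 0.6 m/s).
It also fails if it takes over 50 s, if anything falls off the work surface, if the arm or the gripper's body presses on something with over 40 N, if the wrist force passes 120 N, or if a joint passes its speed limit or range.

## Working session

There is one attempt and no reset: what is moved stays moved. The work goes in short steps, Python scripts to look and compute and a shell command to move; the robot and the scene stay as the last step left them, time stands still between calls to the robot, and variables do not carry over. Pictures are saved under pics/ and viewed, at most 10 in all, crops included, and the job is handed in when it is done.

```bash
mkdir -p pics; ls; cat > h.py <<'E'
import numpy as np,cv2
from bench import ctrl,get_image
def shot(n,f):
    im=get_image(n); cv2.imwrite('pics/'+f,im['pixels'][:,:,::-1]); np.save('pics/'+n+'.npy',{k:v for k,v in im.items() if k!='pixels'},allow_pickle=True); return im
def cal(n): return np.load('pics/'+n+'.npy',allow_pickle=True).item()
def KD(c): return np.array([[c['fx'],0,c['cx']],[0,c['fy'],c['cy']],[0,0,1.]]),np.array([c['k1'],0,0,0.])
def onz(n,uv,z):
    c=cal(n);K,D=KD(c);p=cv2.undistortPoints(np.array([uv],float).reshape(-1,1,2),K,D).reshape(-1,2)
    T=np.array(c['T']);d=np.c_[p,np.ones(len(p))]@T[:3,:3].T;o=T[:3,3]
    return o+d*((z-o[2])/d[:,2])[:,None]
def proj(n,P):
    c=cal(n);K,D=KD(c);Ti=np.linalg.inv(np.array(c['T']))
    return cv2.projectPoints(np.array(P,float).reshape(-1,1,3),cv2.Rodrigues(Ti[:3,:3])[0],Ti[:3,3],K,D)[0].reshape(-1,2)
E
python3 - <<'E'
from h import *
for n in('scene','top'):
    im=shot(n,n+'0.png');print(n,np.round(im['T'],3).tolist(),im['fx'],im['k1'])
s=ctrl.get_state();print({k:s[k] for k in('time','position','tool_rot','grip_width','ft_force')})
E
```

```text
pics
scene [[0.371, -0.677, 0.636, 0.049], [-0.929, -0.258, 0.267, -0.416], [-0.017, -0.69, -0.724, 0.718], [0.0, 0.0, 0.0, 1.0]] 406.5694750607997 0.04083866603931071
top [[0.035, -0.979, 0.2, 0.394], [-0.999, -0.035, 0.003, -0.178], [0.004, -0.2, -0.98, 1.095], [0.0, 0.0, 0.0, 1.0]] 420.1814161200703 0.0071229948731463015
{'time': 0.1, 'position': array([0.22565541, 0.60904353, 0.22158685]), 'tool_rot': array([-5.54315368e-01, -3.09204880e+00,  2.62748891e-03]), 'grip_width': 0.9980308058359217, 'ft_force': array([-0.6599514 , -0.10753637,  0.45835635])}
```

View pics/scene0.png

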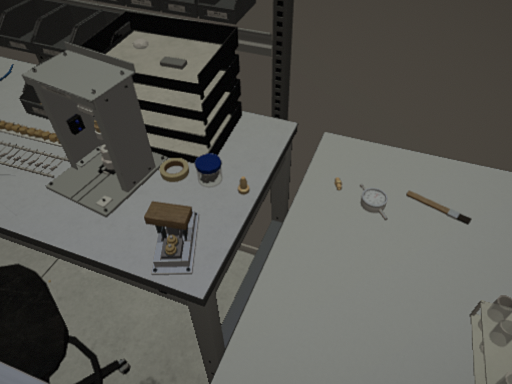

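View pics/top0.png

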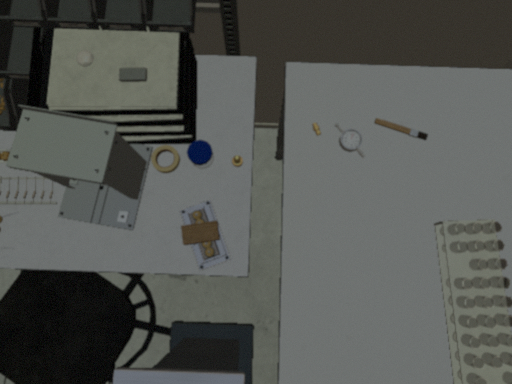

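The top view shows the offcut at about (201,232) on the dock (200,235), with tape (165,158), jar (200,152) and punch (237,160) behind it. The right table is clear around (370,250). Next I zoom in on the dock.

```bash
python3 - <<'E'
from h import *
a=cv2.imread('pics/top0.png')[190:280,160:260];b=cv2.imread('pics/scene0.png')[190:280,130:230]
a=cv2.resize(a,None,fx=4,fy=4,interpolation=cv2.INTER_CUBIC);b=cv2.resize(b,None,fx=4,fy=4,interpolation=cv2.INTER_CUBIC)
cv2.imwrite('pics/z0.png',np.clip(np.hstack([a,b])*1.6,0,255).astype('uint8'))
im=cv2.imread('pics/top0.png')
hsv=cv2.cvtColor(im,cv2.COLOR_BGR2HSV);m=((hsv[...,0]<20)&(hsv[...,1]>90)).astype('uint8');m[:212]=0;m[252:]=0;m[:,:175]=0;m[:,230:]=0
n,l,st,c=cv2.connectedComponentsWithStats(m);print(st,c)
i=1+st[1:,4].argmax();r=cv2.minAreaRect(np.argwhere(l==i)[:,::-1].astype('float32'));print(r)
print(onz('top',cv2.boxPoints(r),.108),onz('top',[r[0]],.108))
print('table',onz('top',[[370,250],[281,250],[440,250],[370,150]],0),'bench edge',onz('top',[[250,240]],0))
E
```

```text
[[     0      0    512    384 196004]
 [   194    215      1      1      1]
 [   197    216      1      1      1]
 [   200    216      1      1      1]
 [   200    218      1      1      1]
 [   182    221     37     23    599]
 [   208    243      1      1      1]] [[255.67080264 191.37414543]
 [194.         215.        ]
 [197.         216.        ]
 [200.         216.        ]
 [200.         218.        ]
 [200.07512521 232.43071786]
 [208.         243.        ]]
((199.90997314453125, 231.8699951171875), (20.647518157958984, 34.93107604980469), 81.8698959350586)
[[ 0.49784977 -0.00155861  0.108     ]
 [ 0.512371   -0.0821819   0.108     ]
 [ 0.46471738 -0.09159678  0.108     ]
 [ 0.45047013 -0.01172726  0.108     ]] [[ 0.4812244  -0.04673136  0.108     ]]
table [[ 0.45961419 -0.47390728  0.        ]
 [ 0.4514619  -0.24430001  0.        ]
 [ 0.46609515 -0.65438319  0.        ]
 [ 0.72809818 -0.47911056  0.        ]] bench edge [[ 0.47427912 -0.16338686  0.        ]]
```

View pics/z0.png

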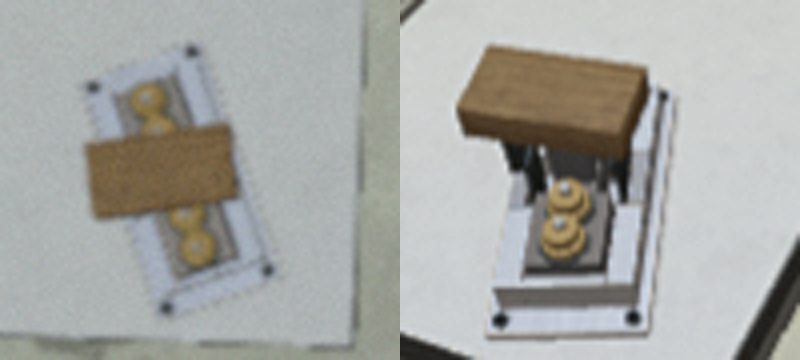

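```bash
python3 - <<'E'
from h import *
b=np.array([[193,52],[93,88],[166,308],[267,270]])/4+[160-.375,190-.375]
P=onz('top',b,.009);print(P,P.mean(0))
s=np.array([[662,95],[632,317],[500,320]])/4+[30-.375,190-.375]
print(onz('scene',s,.009))
print('norms',np.linalg.norm(np.roll(P,-1,0)-P,axis=1))
d=(P[0]+P[1]-P[2]-P[3])[:2];print('yaw x',np.arctan2(d[1],d[0]))
d2=(P[1]+P[2]-P[0]-P[3])[:2];print('yaw from y',np.arctan2(d2[1],d2[0])-np.pi/2)
# offcut in scene top corners
s=np.array([[490,47],[648,68],[630,150],[460,108]])/4+[30-.375,190-.375]
print('off scene',onz('scene',s[:2],.108),onz('scene',s[2:3],.086))
R=cv2.Rodrigues(np.array([-5.54315368e-01, -3.09204880e+00,  2.62748891e-03]))[0];print(R)
E
```

```text
[[ 0.5669117  -0.04969345  0.009     ]
 [ 0.54091319  0.01394961  0.009     ]
 [ 0.40216126 -0.04212367  0.009     ]
 [ 0.42813244 -0.10495723  0.009     ]] [ 0.48452965 -0.04570618  0.009     ]
[[ 0.56767291 -0.04676585  0.009     ]
 [ 0.42756147 -0.10277123  0.009     ]
 [ 0.40174775 -0.04029498  0.009     ]]
norms [0.06874854 0.14965397 0.0679894  0.14937793]
yaw x 0.38151420545279857
yaw from y 0.38987049292491127
off scene [[ 0.49285144 -0.0008034   0.108     ]
 [ 0.50880349 -0.08328474  0.108     ]] [[ 0.47312675 -0.0888628   0.086     ]]
[[-9.37725074e-01  3.47377883e-01 -5.40551680e-04]
 [ 3.47378300e-01  9.37723706e-01 -1.60260665e-03]
 [-4.98219805e-05 -1.69058036e-03 -9.99998570e-01]]
```

```bash
python3 - <<'E'
from h import *
def tri(a,b):
    A=[];B=[]
    for n,uv in(('top',a),('scene',b)):
        p=onz(n,[uv],0)[0];o=np.array(cal(n)['T'])[:3,3];d=(p-o)/np.linalg.norm(p-o);M=np.eye(3)-np.outer(d,d);A.append(M);B.append(M@o)
    return np.linalg.lstsq(np.vstack(A),np.hstack(B),rcond=None)[0].round(3)
print('press top near-right',tri((103,180),(97,101)),'far right',tri((116,122),(134,74)),'near-left',tri((13,150),(28,73)))
print('base',onz('top',[(60,215),(132,228),(150,145)],0).round(3))
print('stool',tri((75,270),(15,266)))
print('jar,tape,punch',onz('top',[(200,152)],.06),onz('top',[(165,158)],.019),onz('top',[(237,160)],.045))
# dial on right table
print('clear area',onz('top',[(350,142),(440,225),(281,66),(281,380)],0).round(3))
E
```

```text
press top near-right [0.564 0.13  0.272] far right [0.686 0.122 0.267] near-left [0.615 0.332 0.264]
base [[0.522 0.336 0.   ]
 [0.495 0.145 0.   ]
 [0.721 0.117 0.   ]]
stool [ 0.368  0.344 -0.126]
jar,tape,punch [[ 0.68888098 -0.02803718  0.06      ]] [[0.68073209 0.06939545 0.019     ]] [[ 0.67518639 -0.12264419  0.045     ]]
clear area [[ 0.749 -0.425  0.   ]
 [ 0.531 -0.658  0.   ]
 [ 0.966 -0.232  0.   ]
 [ 0.139 -0.251  0.   ]]
```

```bash
python3 -m crank '[[[-23,-26,-5,0,-1],[-23,-26,-5,0,-1],[-23,-26,-5,0,-1],[-23,-26,-5,0,-1],[-23,-26,-5,0,-1],[-23,-26,-5,0,-1],[-23,-26,-5,0,-1],[-23,-26,-5,0,-1],[-23,-26,-5,0,-1],[-23,-26,-5,0,-1]]]' 20
```

```text
time: 0.93
position: [0.3513, 0.2839, 0.2725]
tool_rot: [-0.554, -3.092, 0.0]
ft_force: [0.8, -0.0, -0.3]
grip_width: 1.003
grip_force: 0.0
```

```bash
python3 -m crank '[[[-23,-26,0,0,-1],[-23,-26,0,0,-1],[-23,-26,0,0,-1],[-23,-26,0,0,-1],[-23,-26,0,0,-1],[-23,-26,0,0,-1],[-23,-26,0,0,-1],[-23,-26,0,0,-1],[-23,-26,0,0,-1],[0,0,0,0,-1]]]'
```

```text
time: 1.77
position: [0.4652, -0.0133, 0.2727]
tool_rot: [0.57, 3.088, -0.004]
ft_force: [-0.8, 0.5, 0.8]
grip_width: 0.995
grip_force: 0.0
```

```bash
python3 -m crank '[[[0,0,0,0.115,-1],[0,0,0,0.115,-1],[0,0,0,0.115,-1],[0,0,0,0.115,-1],[0,0,0,0.115,-1],[0,0,0,0.115,-1],[0,0,0,0.115,-1],[0,0,0,0.115,-1],[0,0,0,0.11,-1],[0,0,0,0,-1]]]'; cat >> h.py <<'E'
def to(x,y,z,yaw=None):
    s=ctrl.get_state();R=cv2.Rodrigues(np.array(s['tool_rot']))[0]
    print('pos',np.round(s['position'],4),'yaw y',round(float(np.arctan2(R[1,1],R[0,1])),3),'tilt',np.round(R[:,2],3),'t',s['time'],'w',s['grip_width'],'gf',s['grip_force'],'F',np.round(s['ft_force'],1))
    print('move mm in tool',np.round(R.T@(np.array([x,y,z])-s['position'])*1000,1), 'turn',None if yaw is None else round(float(np.arctan2(R[1,1],R[0,1]))-yaw,3))
E
python3 -c "
from h import *
to(.481,-.046,.081,.185);im=shot('scene','s1.png');print(np.round(ctrl.get_state()['joint_positions'],2))"
```

```text
time: 2.6
position: [0.4637, -0.0053, 0.2722]
tool_rot: [-2.008, -2.415, 0.001]
ft_force: [-0.6, 0.1, 0.9]
grip_width: 1.001
grip_force: 0.0
pos [ 0.4637 -0.0053  0.2722] yaw y 0.183 tilt [-0.001  0.    -1.   ] t 2.6 w 1.0009457739950436 gf 0.0 F [-0.6  0.1  0.9]
move mm in tool [-43.2   9.7 191.2] turn -0.002
[-0.57 -0.13  0.48  1.83  0.06  1.43  0.09]
```

```bash
python3 -m crank '[[[-22,5,0,0,-1],[-21,5,10,0,-1],[0,0,25,0,-1],[0,0,25,0,-1],[0,0,25,0,-1],[0,0,15,0,-1],[0,0,0,0,-1]]]'; python3 -c "
from h import *
to(.481,-.046,.081,.185);im=shot('scene','s1.png');a=cv2.imread('pics/s1.png')[130:290,90:290];cv2.imwrite('pics/z1.png',cv2.resize(a,None,fx=3.5,fy=3.5,interpolation=cv2.INTER_CUBIC))"
```

```text
time: 3.23
position: [0.4791, -0.0458, 0.1691]
tool_rot: [-1.999, -2.418, 0.008]
ft_force: [0.8, 0.1, -0.4]
grip_width: 0.998
grip_force: 0.0
pos [ 0.4791 -0.0458  0.1691] yaw y 0.189 tilt [-0.007 -0.001 -1.   ] t 3.2333 w 0.9984970552277944 gf 0.0 F [ 0.8  0.1 -0.4]
move mm in tool [-0.5  2.4 88.1] turn 0.004
```

View pics/z1.png

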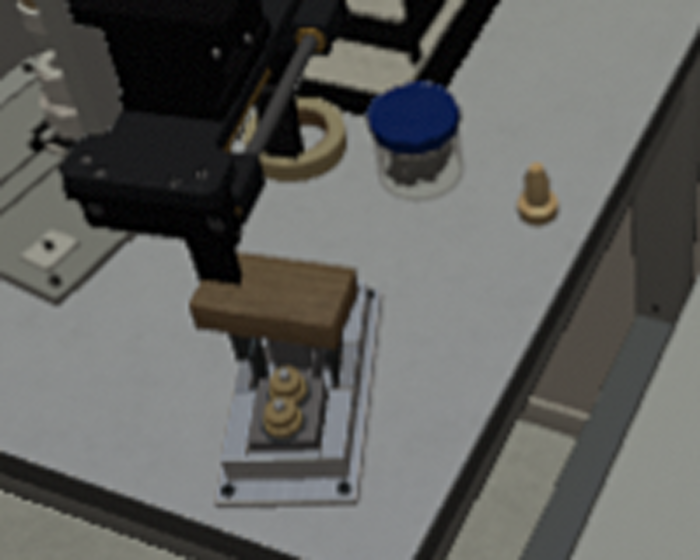

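The crop shows the gripper above the offcut, with the near fingertip at crop (215,283), which is scene px (151,211). I check that position by projection.

```bash
python3 -c "
from h import *
s=ctrl.get_state();R=cv2.Rodrigues(np.array(s['tool_rot']))[0];p=np.array(s['position'])
print(proj('scene',[p+R[:,1]*d for d in(-.05,-.043,.043)]), proj('scene',[p]))
to(.481,-.046,.081,.185)"
```

```text
[[152.97301171 208.90379544]
 [154.36943953 206.07242635]
 [170.12541729 174.06066198]] [[162.55563041 189.45538104]]
pos [ 0.4804 -0.0458  0.1711] yaw y 0.188 tilt [-0.004 -0.001 -1.   ] t 3.2833 w 0.9934072714111435 gf 0.0 F [-0.2 -0.2  0.4]
move mm in tool [-0.3  0.9 90.1] turn 0.003
```

```bash
python3 -m crank '[[[0,1,20,0,-1],[0,0,20,0,-1],[0,0,20,0,-1],[0,0,18,0,-1],[0,0,10,0,-1],[0,0,0,0,-1]]]'; python3 -c "
from h import *
to(.481,-.046,.081,.185)"
```

```text
time: 3.78
position: [0.4821, -0.0456, 0.0837]
tool_rot: [-2.003, -2.418, 0.003]
ft_force: [-0.0, -0.2, -1.2]
grip_width: 1.004
grip_force: 0.0
pos [ 0.4821 -0.0456  0.0837] yaw y 0.187 tilt [-0.002 -0.    -1.   ] t 3.7833 w 1.0038483295845886 gf 0.0 F [-0.  -0.2 -1.2]
move mm in tool [-0.2 -1.1  2.7] turn 0.002
```

```bash
python3 -m crank '[[[0,0,0,0,1],[0,0,0,0,1],[0,0,0,0,1],[0,0,0,0,1],[0,0,0,0,1],[0,0,0,0,1],[0,0,0,0,1],[0,0,0,0,1]]]' 15; python3 -c "
from h import *
to(.481,-.046,.081,.185)"
```

```text
time: 4.45
position: [0.4825, -0.0458, 0.0847]
tool_rot: [-2.005, -2.418, 0.0]
ft_force: [-1.3, -0.6, 1.1]
grip_width: 0.515
grip_force: 15.0
pos [ 0.4825 -0.0458  0.0847] yaw y 0.186 tilt [-0.  0. -1.] t 4.45 w 0.5145152653928429 gf 14.999595999252051 F [-1.3 -0.6  1.1]
move mm in tool [ 0.1 -1.6  3.7] turn 0.001
```

```bash
python3 -m crank '[[[0,0,-8,0,1],[0,0,-15,0,1],[0,0,-22,0,1],[0,0,-25,0,1],[0,0,-25,0,1],[-10,-2,-10,0,1],[-25,-4,0,0,1],[-30,-4,0,0,1],[-30,-4,0,0,1],[-30,-4,0,0,1]]]'; python3 -c "
from h import *
to(.5,-.45,.15)"
```

```text
time: 5.28
position: [0.4876, -0.1739, 0.1893]
tool_rot: [2.005, 2.418, -0.0]
ft_force: [1.4, 0.3, -2.5]
grip_width: 0.517
grip_force: 15.0
pos [ 0.4876 -0.1739  0.1893] yaw y 0.186 tilt [-0. -0. -1.] t 5.2833 w 0.5168073210640899 gf 15.00162597745657 F [ 1.4  0.3 -2.5]
move mm in tool [-273.6  -38.9   39.4] turn None
```

```bash
python3 -m crank '[[[-30,-4,0,0,1],[-30,-4,0,0,1],[-30,-4,0,0,1],[-30,-4,0,0,1],[-30,-4,0,0,1],[-30,-4,0,0,1],[-30,-4,0,0,1],[-30,-4,0,0,1],[-20,-4,0,0,1],[-10,-3,0,0,1]]]'; python3 -c "
from h import *
to(.5,-.45,.04);im=shot('scene','s2.png');im=shot('top','t2.png');cv2.imwrite('pics/z2.png',np.hstack([cv2.imread('pics/s2.png')[100:384,100:500],cv2.imread('pics/t2.png')[100:384,130:530]]))"
```

```text
time: 6.12
position: [0.4975, -0.4485, 0.1886]
tool_rot: [-2.01, -2.414, 0.005]
ft_force: [-0.2, 0.3, -2.0]
grip_width: 0.516
grip_force: 15.0
pos [ 0.4975 -0.4485  0.1886] yaw y 0.182 tilt [-0.003 -0.002 -1.   ] t 6.1167 w 0.5159093927411528 gf 14.999933583894745 F [-0.2  0.3 -2. ]
move mm in tool [ -1.6   2.7 148.6] turn None
```

View pics/z2.png

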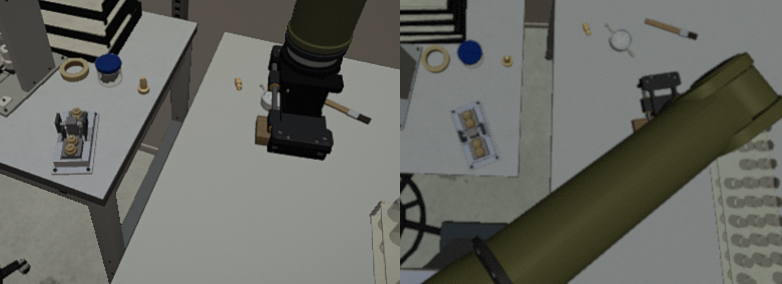

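The offcut is in the gripper above clear white table (scene crop (265,130)). The magazine with both catches is now uncovered at crop (75,125) in scene and (473,135) in top. I lower it now.

```bash
python3 -m crank '[[[0,0,20,0,1],[0,0,25,0,1],[0,0,25,0,1],[0,0,25,0,1],[0,0,25,0,1],[0,0,20,0,1],[0,0,15,0,1],[0,0,10,0,1],[0,0,5,0,1],[0,0,0,0,1]]]'; python3 -c "
from h import *
to(.5,-.45,.0)"
```

```text
time: 7.05
position: [0.4999, -0.4436, 0.0189]
tool_rot: [-2.004, -2.418, -0.0]
ft_force: [0.1, 0.2, -1.1]
grip_width: 0.517
grip_force: 15.0
pos [ 0.4999 -0.4436  0.0189] yaw y 0.187 tilt [-0.001  0.001 -1.   ] t 7.05 w 0.516856233279103 gf 14.999865767313167 F [ 0.1  0.2 -1.1]
move mm in tool [-6.3 -1.  18.9] turn None
```

```bash
python3 -m crank '[[[0,0,5,0,1],[0,0,4,0,1],[0,0,3,0,1],[0,0,2,0,1],[0,0,2,0,1],[0,0,0,0,1],[0,0,0,0,1]]]'; python3 -c "
from h import *
to(.5,-.45,.0)"
```

```text
time: 7.63
position: [0.4998, -0.4445, 0.0036]
tool_rot: [2.006, 2.418, 0.0]
ft_force: [-0.1, 0.6, -1.7]
grip_width: 0.514
grip_force: 15.0
pos [ 0.4998 -0.4445  0.0036] yaw y 0.186 tilt [ 0.  0. -1.] t 7.6333 w 0.5141625302622084 gf 14.999788793502375 F [-0.1  0.6 -1.7]
move mm in tool [-5.5 -0.8  3.6] turn None
```

```bash
python3 -m crank '[[[0,0,1,0,1],[0,0,1,0,1],[0,0,1,0,1],[0,0,0,0,1]]]'; python3 -c "
from h import *
to(.5,-.45,.0)"
```

```text
time: 7.97
position: [0.4999, -0.4446, 0.0006]
tool_rot: [2.005, 2.418, 0.0]
ft_force: [0.1, 0.1, -1.7]
grip_width: 0.515
grip_force: 15.0
pos [ 0.4999 -0.4446  0.0006] yaw y 0.186 tilt [ 0. -0. -1.] t 7.9667 w 0.5150893312564746 gf 14.999809706350788 F [ 0.1  0.1 -1.7]
move mm in tool [-5.3 -0.9  0.6] turn None
```

```bash
python3 -m crank '[[[0,0,0.5,0,1],[0,0,0,0,0.3],[0,0,0,0,0],[0,0,0,0,-0.3],[0,0,0,0,-1],[0,0,0,0,-1],[0,0,0,0,-1],[0,0,0,0,-1]]]'; python3 -c "
from h import *
to(.5,-.45,.0)"
```

```text
time: 8.63
position: [0.5009, -0.4447, 0.0006]
tool_rot: [2.004, 2.417, 0.001]
ft_force: [2.5, 0.1, 4.1]
grip_width: 0.804
grip_force: 1.9
pos [ 0.5009 -0.4447  0.0006] yaw y 0.187 tilt [ 0.002 -0.001 -1.   ] t 8.6333 w 0.8041406050820126 gf 1.8984571541659534 F [2.5 0.1 4.1]
move mm in tool [-5.1 -1.9  0.6] turn None
```

```bash
python3 -m crank '[[[0,0,-5,0,-1],[0,0,-15,0,-1],[0,0,-25,0,-1],[0,0,-30,0,-1],[0,0,-30,0,-1],[0,0,-30,0,-1],[0,0,-30,0,-1],[0,0,-30,0,-1],[0,0,-20,0,-1],[0,0,0,0,-1]]]'; python3 -c "
from h import *
to(.485,-.045,.216,-1.187)"
```

```text
time: 9.47
position: [0.5002, -0.447, 0.2214]
tool_rot: [2.002, 2.411, -0.0]
ft_force: [1.2, -0.9, 1.0]
grip_width: 1.0
grip_force: 0.0
pos [ 0.5002 -0.447   0.2214] yaw y 0.185 tilt [ 0.006 -0.005 -1.   ] t 9.4667 w 1.0003019557829886 gf 0.0 F [ 1.2 -0.9  1. ]
move mm in tool [398.   58.9   3.1] turn 1.372
```

```bash
python3 -m crank '[[[20,3,0,0,-1],[35,5,0,0,-1],[35,5,0,0,-1],[35,5,0,0,-1],[35,5,0,0,-1],[35,5,0,0,-1],[35,5,0,0,-1],[35,5,0,0,-1],[35,5,0,0,-1],[35,5,0,0,-1]]]'; python3 -m crank '[[[35,5,0,0,-1],[18,3,0,0,-1],[0,0,0,0.12,-1],[0,0,0,0.12,-1],[0,0,0,0.12,-1],[0,0,0,0.12,-1],[0,0,0,0.12,-1],[0,0,0,0.12,-1],[0,0,0,0.12,-1],[0,0,0,0.12,-1]]]';  python3 -m crank '[[[0,0,0,0.12,-1],[0,0,0,0.12,-1],[0,0,0,0.12,-1],[0,0,0,0.05,-1],[0,0,0,0,-1],[0,0,0,0,-1]]]'; python3 -c "
from h import *
print(np.round(ctrl.get_state()['joint_positions'],2))
to(.485,-.045,.14,-1.187);im=shot('scene','s3.png');im=shot('top','t3.png')
a=cv2.imread('pics/s3.png')[180:280,120:220];cv2.imwrite('pics/z3.png',np.hstack([cv2.resize(a,(384,384),interpolation=cv2.INTER_CUBIC),cv2.imread('pics/t3.png')[:,112:]]))"
```

```text
time: 10.3
position: [0.4837, -0.1052, 0.2148]
tool_rot: [-2.006, -2.417, 0.001]
ft_force: [0.8, -0.1, -0.0]
grip_width: 1.002
grip_force: 0.0
time: 11.13
position: [0.4821, -0.0536, 0.2146]
tool_rot: [-2.9, -1.209, 0.003]
ft_force: [-0.3, -0.3, -0.2]
grip_width: 1.003
grip_force: 0.0
time: 11.63
position: [0.4824, -0.0533, 0.2148]
tool_rot: [-3.083, -0.605, 0.002]
ft_force: [-0.0, 0.8, -0.2]
grip_width: 1.0
grip_force: 0.0
[-0.52 -0.05  0.57  1.87  0.03  1.31 -1.15]
pos [ 0.4824 -0.0533  0.2148] yaw y -1.183 tilt [-0.001 -0.    -1.   ] t 11.6333 w 0.9998588783976616 gf 0.0 F [-0.   0.8 -0.2]
move mm in tool [ 5.6 -6.7 74.8] turn 0.004
```

View pics/z3.png

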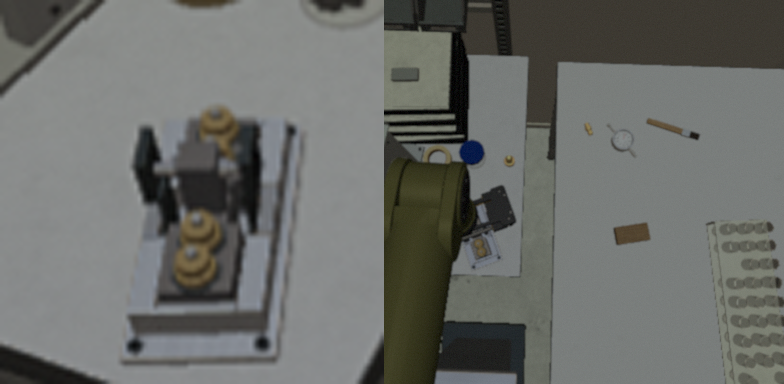

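The offcut lies flat on the right table (top px ~(360,234)). Both catch plates stand free at scene px ~(158,214) and (184,214).

```bash
python3 - <<'E'
from h import *
c=np.array([.4848,-.0452]);x=np.array([np.cos(.385),np.sin(.385)]);y=np.array([-x[1],x[0]])
for z in(.086,):
  P=np.array([[*(c+x*a+y*b),z] for a,b in((14,31),(-14,31),(-14,24),(14,24),(14,-31),(-14,-31),(-14,-24),(14,-24)) for a,b in[(a/1000,b/1000)]])
  q=proj('scene',P);print(np.round((q-[120,180])*3.84).tolist())
  im=cv2.imread('pics/s3.png');a=cv2.resize(im[195:260,140:210],None,fx=10,fy=10,interpolation=cv2.INTER_CUBIC)[:600]
  a=np.clip(a*1.8,0,255).astype('uint8')
  for k in(0,4): cv2.polylines(a,[np.round((q[k:k+4]-[140,195]+.5)*10).astype(int)],True,(0,255,0),1)
  cv2.imwrite('pics/z4.png',a)
print(onz('top',[(360,234)],.022))
to(.485,-.045,.14,-1.187)
E
```

```text
[[142.0, 123.0], [133.0, 163.0], [146.0, 163.0], [155.0, 123.0], [257.0, 122.0], [251.0, 162.0], [238.0, 162.0], [244.0, 122.0]]
[[ 0.49780175 -0.44328515  0.022     ]]
pos [ 0.4827 -0.0531  0.2149] yaw y -1.183 tilt [-0.001 -0.    -1.   ] t 11.7333 w 1.0012591968510858 gf 0.0 F [0.1 0.3 1.3]
move mm in tool [ 5.2 -6.6 74.9] turn 0.004
```

View pics/z4.png

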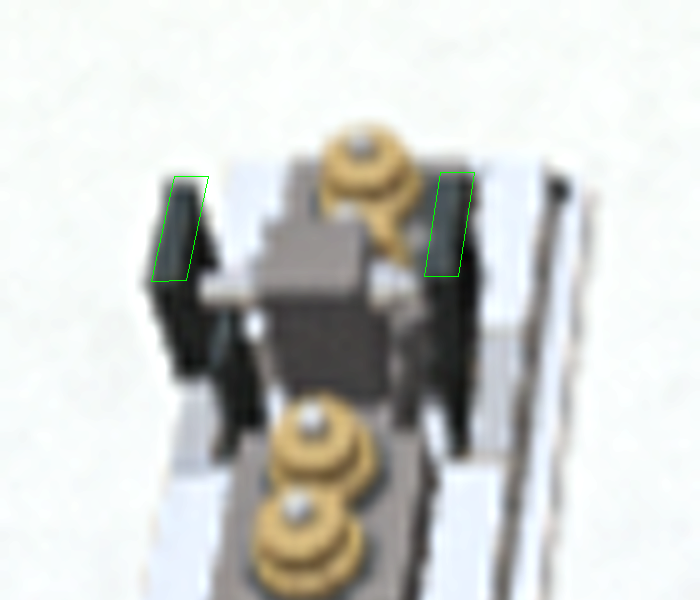

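The predicted plate tops overlay the real ones to within 1–2 mm, at crop (180,230) and (450,225). Descending around the catches.

```bash
python3 -m crank '[[[5,-7,0,0.004,-1],[0,0,15,0,-1],[0,0,20,0,-1],[0,0,20,0,-1],[0,0,15,0,-1],[0,0,0,0,-1],[0,0,0,0,-1]]]'; python3 -c "
from h import *
to(.485,-.045,.05,-1.187)"
```

```text
time: 12.32
position: [0.4847, -0.044, 0.1447]
tool_rot: [3.084, 0.599, -0.002]
ft_force: [0.4, -0.4, 0.5]
grip_width: 1.002
grip_force: 0.0
pos [ 0.4847 -0.044   0.1447] yaw y -1.187 tilt [-0.002 -0.    -1.   ] t 12.3167 w 1.0017716013640765 gf 0.0 F [ 0.4 -0.4  0.5]
move mm in tool [ 0.1  1.1 94.7] turn -0.0
```

```bash
python3 -m crank '[[[0,1,10,0,-1],[0,0,15,0,-1],[0,0,20,0,-1],[0,0,20,0,-1],[0,0,15,0,-1],[0,0,10,0,-1],[0,0,4,0,-1],[0,0,0,0,-1],[0,0,0,0,-1]]]'; python3 -c "
from h import *
to(.485,-.045,.05,-1.187)"
```

```text
time: 13.07
position: [0.4862, -0.0454, 0.0518]
tool_rot: [3.084, 0.598, 0.002]
ft_force: [0.0, -0.6, -0.8]
grip_width: 0.997
grip_force: 0.0
pos [ 0.4862 -0.0454  0.0518] yaw y -1.188 tilt [ 0.001  0.    -1.   ] t 13.0667 w 0.9966996518648776 gf 0.0 F [ 0.  -0.6 -0.8]
move mm in tool [-1.  -0.8  1.8] turn -0.001
```

```bash
python3 -m crank '[[[-1,-1,1,0,-1],[0,0,0,0,1],[0,0,0,0,1],[0,0,0,0,1],[0,0,0,0,1],[0,0,0,0,1],[0,0,0,0,1],[0,0,0,0,1],[0,0,0,0,1],[0,0,0,0,1]]]' 35; python3 -c "
from h import *
to(.485,-.045,.05,-1.187)"
```

```text
time: 13.9
position: [0.4843, -0.0447, 0.0507]
tool_rot: [-3.084, -0.598, -0.0]
ft_force: [-2.1, 0.7, 6.4]
grip_width: 0.516
grip_force: 35.0
pos [ 0.4843 -0.0447  0.0507] yaw y -1.188 tilt [ 0.     0.001 -1.   ] t 13.9 w 0.5157988314900944 gf 35.00146687030792 F [-2.1  0.7  6.4]
move mm in tool [0.5 0.6 0.7] turn -0.001
```

```bash
python3 -m crank '[[[0,0,0,0,1],[0,0,0,0,1],[0,0,0,0,1]]]'; python3 -c "
from h import *
to(.485,-.045,.05,-1.187);im=shot('scene','s5.png');a=cv2.resize(im['pixels'][180:260,130:230,::-1],None,fx=6,fy=6,interpolation=cv2.INTER_CUBIC);cv2.imwrite('pics/z5.png',np.clip(a*1.6,0,255).astype('uint8'))"
```

```text
time: 14.15
position: [0.4844, -0.0446, 0.0507]
tool_rot: [-3.084, -0.598, -0.0]
ft_force: [-2.2, 0.5, 6.7]
grip_width: 0.514
grip_force: 35.0
pos [ 0.4844 -0.0446  0.0507] yaw y -1.188 tilt [ 0.     0.001 -1.   ] t 14.15 w 0.5144923535249699 gf 35.001314878463745 F [-2.2  0.5  6.7]
move mm in tool [0.5 0.6 0.7] turn -0.001
```

View pics/z5.png

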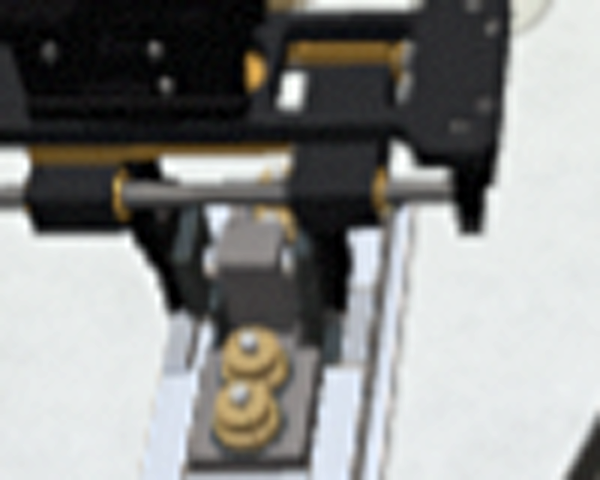

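The fingers hold both plates from outside at crop (185,260) and (320,270), and the catches are pushed in against the housing. I lift slowly.

```bash
python3 -m crank '[[[0,0,-2,0,1],[0,0,-3,0,1],[0,0,-3,0,1],[0,0,-3,0,1],[0,0,-3,0,1],[0,0,0,0,1]]]'; python3 -c "
from h import *
to(.485,-.045,.17,-1.187)"
```

```text
time: 14.7
position: [0.4846, -0.0448, 0.0647]
tool_rot: [-3.084, -0.598, -0.002]
ft_force: [0.9, -0.1, -2.6]
grip_width: 0.514
grip_force: 35.0
pos [ 0.4846 -0.0448  0.0647] yaw y -1.188 tilt [ 0.001  0.    -1.   ] t 14.7 w 0.5137146044536129 gf 34.99940514564514 F [ 0.9 -0.1 -2.6]
move mm in tool [   0.4    0.4 -105.3] turn -0.001
```

Fz is about −2.6 N, which matches the magazine's weight with nothing snagging. I keep lifting.

```bash
python3 -m crank '[[[0,0,-5,0,1],[0,0,-10,0,1],[0,0,-15,0,1],[0,0,-15,0,1],[0,0,-15,0,1],[0,0,-15,0,1],[0,0,-15,0,1],[0,0,-10,0,1],[0,0,-6,0,1],[0,0,-3,0,1]]]'; python3 -m crank '[[[0,0,-2,0,1],[0,0,0,0,1],[0,0,0,0,1],[0,0,0,0,1],[0,0,0,0,1],[0,0,0,0,1],[0,0,0,0,1],[0,0,0,0,1],[0,0,0,0,1],[0,0,0,0,1]]]'; python3 -c "
from h import *
to(.485,-.045,.17,-1.187);im=shot('scene','s6.png');cv2.imwrite('pics/z6.png',np.clip(im['pixels'][80:300,60:400,::-1].repeat(2,0).repeat(2,1)*1.5,0,255).astype('uint8'))"
```

```text
time: 15.53
position: [0.4846, -0.0448, 0.1742]
tool_rot: [-3.084, -0.598, -0.003]
ft_force: [-0.3, 0.1, -3.1]
grip_width: 0.511
grip_force: 35.0
time: 16.37
position: [0.4842, -0.0448, 0.1751]
tool_rot: [-3.084, -0.598, -0.0]
ft_force: [-0.3, -0.4, -2.8]
grip_width: 0.509
grip_force: 35.0
pos [ 0.4842 -0.0448  0.1751] yaw y -1.188 tilt [ 0.  0. -1.] t 16.3667 w 0.508783555918688 gf 34.99943554401398 F [-0.3 -0.4 -2.8]
move mm in tool [0.7 0.5 5.1] turn -0.001
```

View pics/z6.png

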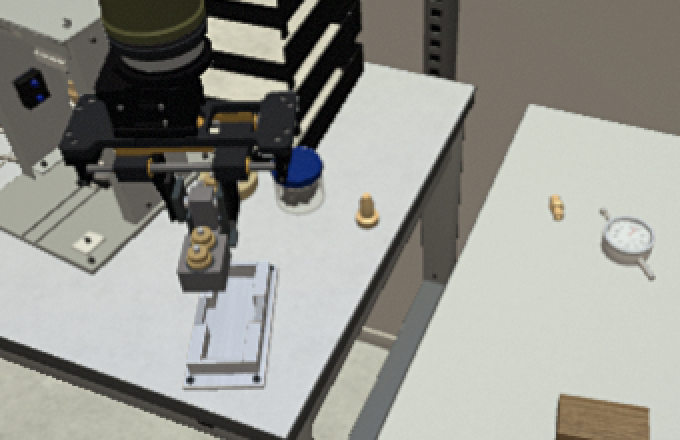

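The magazine is out, level above the empty dock, with its front lower edge at crop (178,283)–(225,291). The bystanders are unmoved and the offcut is on the table at (600,420). I check for slip before handing in.

```bash
python3 -m crank '[[[0,0,0,0,1],[0,0,0,0,1],[0,0,0,0,1],[0,0,0,0,1],[0,0,0,0,1],[0,0,0,0,1],[0,0,0,0,1],[0,0,0,0,1],[0,0,0,0,1],[0,0,0,0,1]]]'; python3 -c "
from h import *
to(.485,-.045,.17,-1.187);a=cv2.imread('pics/s6.png').astype(int);im=shot('scene','s7.png');b=im['pixels'][:,:,::-1].astype(int)
r=np.s_[170:228,145:185];f=lambda q:q[r].mean(2).astype('float32');print('shift',cv2.phaseCorrelate(f(a),f(b)))
c=np.array([.4848,-.0452]);x=np.array([np.cos(.385),np.sin(.385)]);y=np.array([-x[1],x[0]])
for z in(.11,.12,.13,.14): print(z,((proj('scene',[[*(c-x*.061+y*s),z] for s in(.02,-.02)])-[60,80])*2).round())
"
```

```text
time: 17.25
position: [0.4842, -0.0448, 0.1751]
tool_rot: [-3.084, -0.598, -0.0]
ft_force: [-0.5, -0.4, -3.0]
grip_width: 0.514
grip_force: 35.0
pos [ 0.4842 -0.0448  0.1751] yaw y -1.188 tilt [ 0.  0. -1.] t 17.25 w 0.5141060956000743 gf 34.999324679374695 F [-0.5 -0.4 -3. ]
move mm in tool [0.7 0.5 5.1] turn -0.001
shift ((-0.006982608241006716, -0.03566736285057104), 0.9948003415266673)
0.11 [[188. 307.]
 [230. 306.]]
0.12 [[186. 300.]
 [228. 300.]]
0.13 [[183. 294.]
 [226. 293.]]
0.14 [[181. 287.]
 [225. 286.]]
```

It is steady, with the underside at about 0.13 m, so I hand it in.

```bash
python3 -c "
from bench import job
print(job.close_job())"
```

```text
the job is handed in; nothing more can be done
None
```

The job is handed in: the offcut lies flat on the right table, and the magazine is held by its pinched catches, level and still, about 13 cm above the bench; the hand-in call returned no verdict.

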